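Build up the gear shaft in its holding fixture

TASK

Build up the gear shaft that stands in the yellow holding fixture: first the ball bearing, all the way down on the shaft's shoulder, then the spacer sleeve, then the spur gear, and last the split shaft collar, each slid over the shaft and lying flat and close on the part below. Take the parts from wherever they lie on the bench, leave the loupe, the grease jar and the caliper where they are, and let go of everything at the end.

Things in the scene. Friction and masses are not known exactly. Their poses are not given: they have to be found in the camera images.
- fixture: Fixed: steel plate 100 x 80 mm with a yellow clamp block (top 30 mm above the bench) holding an upright bright steel shaft. Origin on the shaft axis at bench level, z up. Heights above the bench: flat top of the 40 mm round shoulder 40 mm; then shaft 26 mm in diameter up to 52.5 mm, tapering to 21 mm at 55 mm, 21 mm up to 92 mm, then a tapered nose, 10 mm across at its top at 101 mm.
- bearing: Ball bearing, steel rings with visible balls in a brass cage: outside diameter 62 mm, bore 30 mm, 16 mm high, about 200 g. Lies flat on the bench. Origin at the centre of its underside, z up along the bore. It belongs on the shoulder: its underside then is 40 mm above the bench.
- sleeve: Spacer sleeve, a plain bright steel ring and the smallest of the parts: outside diameter 38 mm, bore 25 mm, 14 mm high, about 70 g. Lies flat on the bench. Origin at the centre of its underside, z up along the bore. On the bearing its underside is 56 mm above the bench.
- gear: Steel spur gear, 30 teeth: 64 mm over the teeth (take it there; they grip like a plain rim), bore 25 mm, 14 mm high, thinner web with six small dark holes, about 220 g, both sides alike. Lies flat on the bench. Origin at the centre of its underside, z up along the bore. On the sleeve its underside is 70 mm above the bench.
- collar: Split shaft collar, a thick-walled ring of black-oxide steel with one narrow slit: outside diameter 47 mm, bore 25 mm, 12 mm high, about 110 g. Lies flat on the bench. Origin at the centre of its underside, z up along the bore. On the gear its underside is 84 mm above the bench, and the shaft's nose stands 5 mm above its top.
- loupe: Bystander, loose: black waisted eye loupe standing on the bench, 34 mm across at the foot, 40 mm at the top, 42 mm high. Origin at the centre of its underside.
- grease_jar: Bystander, loose: small amber glass jar with a white cap, 57 mm in diameter, 44 mm high. Origin at the centre of its underside.
- caliper: Bystander, loose: steel digital caliper 230 mm long and 13 mm high, lying flat at the right of the work. Origin at the middle of its beam, at bench level, x along the beam.

How it is judged:
On the way, in this order (a step that is already met when the one before it is completed fails the run):
1. the ball bearing is down flat on the shoulder (z of bearing in the frame of fixture between 0.0375 and 0.0425 m and horizontal distance between bearing and fixture below 0.004 m and angle between bearing's own z axis and vertical below 0.08 rad), for 0.2 s.
2. the spacer sleeve is down flat on the bearing (z of sleeve in the frame of fixture between 0.0535 and 0.0585 m and horizontal distance between sleeve and fixture below 0.004 m and angle between sleeve's own z axis and vertical below 0.08 rad), for 0.2 s.
3. the spur gear is down flat on the sleeve (z of gear in the frame of fixture between 0.0675 and 0.0725 m and horizontal distance between gear and fixture below 0.004 m and angle between gear's own z axis and vertical below 0.08 rad), for 0.2 s.
4. the shaft collar is down flat on the gear (z of collar in the frame of fixture between 0.0815 and 0.0865 m and horizontal distance between collar and fixture below 0.004 m and angle between collar's own z axis and vertical below 0.08 rad), for 0.2 s.
At the end, for the whole second after the job is handed in: Around the shaft, from the shoulder up, lie bearing, sleeve, gear and collar, each within 2.5 mm of its height when tightly stacked, within 4 mm of the shaft's axis and within 0.08 rad of flat, released and at rest (all of step 1 and all of step 2 and all of step 3 and all of step 4 and linear speed of each of bearing, sleeve, gear, collar below 0.02 m/s and angular speed of each of bearing, sleeve, gear, collar below 0.2 rad/s); the robot touches nothing.
It fails at once if the loupe is pushed aside (moved more than 25 mm) (distance of loupe from where it was at the start of the episode above 0.025 m).
It fails at once if the grease jar is pushed aside (moved more than 25 mm) (distance of grease_jar from where it was at the start of the episode above 0.025 m).
It fails at once if the caliper is pushed aside (moved more than 25 mm) (distance of caliper from where it was at the start of the episode above 0.025 m).
It also fails if it takes over 112 s, if anything falls off the work surface, if the arm or the gripper's body presses on something with over 40 N, if the wrist force passes 120 N, or if a joint passes its speed limit or range.

ROBOT

A 7-joint arm with a two-finger parallel gripper is mounted at the origin on the work surface. World frame = base frame: x ahead of the robot, y to its left, z up, the work surface at z = 0. Lengths are in m, angles in rad, forces in N, time in s.
With the tool pointing down it reaches from about 0.4 to 0.85 m from the base axis. Payload 10.4 kg.
Tool frame: the origin (TCP) lies midway between the tips of the shut fingers; the grasp point (between the pads) lies 19 mm behind it; z points along the fingers, y is the line along which they close (so a half turn about z gives the same grasp; the last joint's range is limited). The gripper opens to 87 mm and grips with 3 to 60 N. Pads are 19 mm wide; open, the fingers measure 117 mm over their backs; the gripper's body (75 mm by 190 mm) begins 51 mm behind the grasp point.
Start: joints at [1.19, 0.332, -0.065, 1.46, 0.022, 1.35, -0.088], TCP at [0.219, -0.585, 0.223] pointing down, gripper open.
Joint ranges: [-2.6, 2.6], [-0.5, 2.12], [-1.47, 1.34], [0.16, 2.42], [-1.27, 4.41], [0.06, 2.06], [-2.6, 2.6]. Speed limits (rad/s): [2.22, 2.22, 2.79, 2.79, 3.14, 3.14, 3.14].

INTERFACE

Orientations are given as a unit quaternion [x, y, z, w].
In Python, from bench import r gives the robot as it stands.
- The arm moves only by the tool arm_command, never from a script. Its argument "moves" is one flat list of numbers, 4 for each row, row after row: the shift along the tool's x, y, z in cm, then the turn about the tool's z in degrees. A call has 1 to 12 rows; each row shifts and turns the commanded pose from where the row before left it, along the tool's axes as they then stand; what a row does not reach is not made up. A row lasts 1/12 s, in which the tool goes at most 41.7 mm and 7.16 degrees, less where a joint would pass 70% of its speed; a pose out of reach is approached as far as the arm can. A call with a gripper value outside its range is refused whole. "fingers" is the opening in per cent of the stroke, from 0 (shut) to 100 (fully open), set as the call begins (left out, the last holds). The fingers move at their own pace and stop on an object; "squeeze" is the grip in N (left out, the last holds). Time passes only in rows, so rows that do not move let the fingers close. It gives the time, the measured TCP pose, the force, the opening and the grip force at its end, in the units of the state.
- r.read_state(): the state, without advancing time (a new reading comes with each control period).
- r.camera(name): name is "side" or "top" or "wrist"; returns the picture (480x640x3 uint8, red, green, blue); there is no depth.
- r.camera_info(name): a dict with "fx", "fy", "cx", "cy" (pixels), "k1" (the pictures are not rectified: a ray, as slopes to the right and down, at radius r is drawn at 1 + k1 r^2 times it, then the intrinsics apply), "origin" and "attitude" of the camera in the world. Camera axes: x right, y up, looking along -z (the intrinsics and any distortion apply to the point x, -y, -z); pixel columns grow to the right and rows downward; lengths in m; the calibration is good to about 2 mm. A picture is of the moment at which its call begins: read the wrist's pose just before it. camera_info takes no time and is no camera call; for the wrist camera it gives the pose at the moment of the call.
- r.close_job(): hands the job in; it is judged then, once.
The state is a dict: "time": time; "joint_positions": joint angles; "joint_vel": joint speeds; "joint_torque": joint torques, N m; "ee_pos": TCP position; "eef_rot": TCP orientation; "ft_force": force on the tool from outside, world axes, zero at the start; "torque": the same for the moment, N m; "width": finger opening in m; "grip_force": force on a finger pad.
Only numpy, scipy, OpenCV 4.12 (cv2) and the standard library are available. Lean on these libraries where they do the work, as an engineer would, in place of code of your own. Each camera call takes 0.05 s, during which the arm holds its last target. There are 200 camera calls.

## Working session

There is one attempt and no reset: what is moved stays moved. The work goes in short steps, Python scripts to look and compute and a tool call to move; the robot and the scene stay as the last step left them, time stands still between calls to the robot, and variables do not carry over. Pictures are saved under pics/ and viewed, at most 14 in all, crops included, and the job is handed in when it is done.

Besides the shell and the picture viewer there is one more tool, called by a JSON object that holds its "fn" and its "kwargs", one argument or row to a line. arm_command: Moves the arm, as the interface text tells. Its arguments: {"type":"object","properties":{"moves":{"type":"array"},"fingers":{"type":"number"},"squeeze":{"type":"number"}},"required":["moves"]}

```bash
mkdir -p pics; ls; python3 - <<'E'
from bench import r
import cv2
s=r.read_state(); print({k:s[k] for k in("time","ee_pos","eef_rot","width")})
for n in("side","top","wrist"):
    i=r.camera_info(n); print(n,i)
    cv2.imwrite(f"pics/{n}0.png",r.camera(n)[:,:,::-1])
E
```

```text
pics
{'time': 0.0, 'ee_pos': array([ 0.21876499, -0.58506848,  0.22178703]), 'eef_rot': array([ 9.84035886e-01,  1.77968864e-01, -1.38831633e-04, -6.62756035e-04]), 'width': 0.0869301966182143}
side {'fx': 589.0885816434078, 'fy': 589.0885816434078, 'cx': 310.17108020631065, 'cy': 234.01782054480944, 'k1': -0.18522697658202641, 'origin': array([0.17397029, 0.57422556, 0.8827116 ]), 'attitude': array([-0.09032594,  0.34955785,  0.90022156, -0.24341667])}
top {'fx': 458.5328987534872, 'fy': 458.5328987534872, 'cx': 317.4365294912361, 'cy': 241.03000249770963, 'k1': -0.07364497884394065, 'origin': array([ 0.38824525, -0.07155463,  0.93489254]), 'attitude': array([-0.05345873,  0.06743529,  0.71253737, -0.69633695])}
wrist {'fx': 378.7228716317064, 'fy': 378.7228716317064, 'cx': 315.41900739750594, 'cy': 234.58371809423772, 'k1': -0.013083731895245148, 'origin': array([ 0.29287672, -0.55816783,  0.38349412]), 'attitude': array([-0.11584687,  0.08177689, -0.56407339,  0.81345759])}
```

View pics/top0.png

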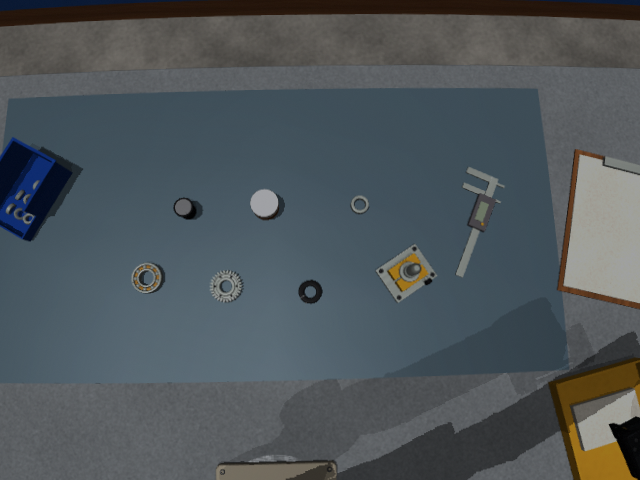

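View pics/side0.png

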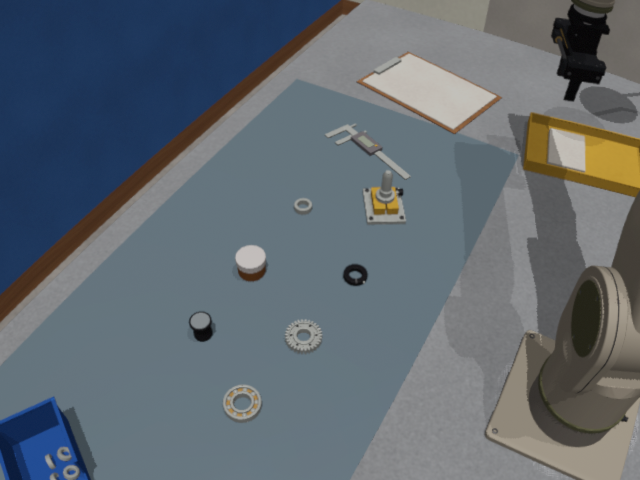

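The top view shows bearing (147,278), gear (226,286), collar (310,292), sleeve (360,205) and shaft nose (414,268). The side view shows them at (242,403), (303,335), (356,275), (303,206) and (388,173). I'll measure them by casting rays.

```bash
cat > h.py <<'E'
from bench import r
import numpy as np, cv2
from scipy.spatial.transform import Rotation as R
def K(i): return np.array([[i["fx"],0,i["cx"]],[0,i["fy"],i["cy"]],[0,0,1]]), np.array([i["k1"],0,0,0.])
def ray(i,p):
    k,d=K(i); u=cv2.undistortPoints(np.array([[p]],float),k,d)[0,0]
    return np.array(i["origin"]), R.from_quat(i["attitude"]).apply([u[0],-u[1],-1])
def plane(i,p,z):
    o,v=ray(i,p); return o+v*(z-o[2])/v[2]
def proj(i,P):
    c=R.from_quat(i["attitude"]).inv().apply(np.array(P)-i["origin"]); k,d=K(i)
    return cv2.projectPoints(np.array([[c[0],-c[1],-c[2]]]),np.zeros(3),np.zeros(3),k,d)[0][0,0]
def two(i1,p1,i2,p2):
    o1,v1=ray(i1,p1);o2,v2=ray(i2,p2)
    t=np.linalg.lstsq(np.c_[v1,-v2],o2-o1,rcond=None)[0]
    a=o1+t[0]*v1;b=o2+t[1]*v2; return (a+b)/2,np.linalg.norm(a-b)
def blob(img,p,rad,thr=30):
    "outer contour of what differs from the local background, near p -> centre, size"
    x,y=map(int,p); x0,y0=max(0,x-rad),max(0,y-rad); c=img[y0:y+rad,x0:x+rad].astype(int)
    bg=np.median(np.r_[c[0],c[-1],c[:,0],c[:,-1]],axis=0)
    m=(np.abs(c-bg).max(2)>thr).astype(np.uint8)
    cs=cv2.findContours(m,cv2.RETR_EXTERNAL,cv2.CHAIN_APPROX_NONE)[0]
    cs=max(cs,key=cv2.contourArea); e=cv2.fitEllipse(cv2.convexHull(cs))
    return np.array(e[0])+[x0,y0],e[1]
def delta(target,s=None):
    "cm along tool x,y,z to bring TCP to target"
    s=s or r.read_state()
    return R.from_quat(s["eef_rot"]).inv().apply(np.array(target)-s["ee_pos"])*100
E
python3 - <<'E'
from h import *
it,is_=r.camera_info("top"),r.camera_info("side")
a=cv2.imread("pics/top0.png");b=cv2.imread("pics/side0.png")
for n,pt,ps,h,d in[("bearing",(147,278),(242,403),.016,.062),("gear",(226,286),(303,335),.014,.064),("collar",(310,292),(356,275),.012,.047),("sleeve",(360,205),(303,206),.014,.038)]:
    et,st=blob(a,pt,24);es,ss=blob(b,ps,30)
    q=plane(it,et,h*.7);q2=plane(is_,es,h*.7)
    print(n,et.round(1),np.array(st)/458*.92,q.round(4),q2.round(4),np.linalg.norm(q[:2]).round(3))
print("nose",two(it,(414,267),is_,(388,171)), plane(it,(414,267),.101),plane(is_,(388,171),.101))
print("jar",plane(it,(265,203),.044),"loupe",plane(it,(184,207),.042),"cal",plane(it,(481,212),.013))
s=r.read_state();print(R.from_quat(s["eef_rot"]).as_matrix().round(3))
E
```

```text
bearing [147.9 277.6] [0.06121334 0.06837697] [0.48   0.2533 0.0112] [0.4765 0.258  0.0112] 0.543
gear [226.1 285.8] [0.06367307 0.0664936 ] [0.4605 0.0942 0.0098] [0.457  0.0967 0.0098] 0.47
collar [309.9 291.1] [0.04702767 0.04813813] [ 0.4462 -0.0742  0.0084] [ 0.4424 -0.071   0.0084] 0.452
sleeve [359.2 204.6] [0.035823   0.03668755] [ 0.6231 -0.1808  0.0098] [ 0.6209 -0.1787  0.0098] 0.649
nose (array([ 0.47736196, -0.266052  ,  0.10561379]), np.float64(0.004239165262713684)) [ 0.47988964 -0.26648669  0.101     ] [ 0.47711189 -0.27163132  0.101     ]
jar [0.62146728 0.01182422 0.044     ] loupe [0.61738318 0.17469012 0.042     ] cal [ 0.60184287 -0.43644493  0.013     ]
[[ 0.937  0.35  -0.   ]
 [ 0.35  -0.937  0.001]
 [-0.    -0.001 -1.   ]]
```

```bash
python3 -c "
import cv2
a=cv2.imread('pics/top0.png')[235:325,365:455];b=cv2.imread('pics/side0.png')[150:240,340:430]
cv2.imwrite('pics/fx.png',cv2.resize(cv2.hconcat([a,b]),None,fx=4,fy=4,interpolation=cv2.INTER_CUBIC))"
```

```text
(no output)
```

View pics/fx.png

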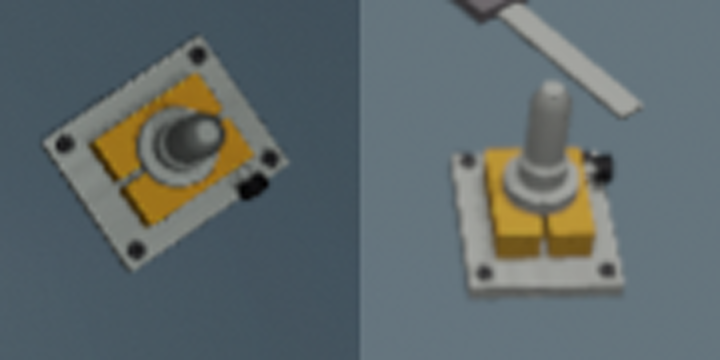

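Shaft nose: about (416.7,267.5) in the top view and (388,172) in the side view. I'll fly to it for a closer look with the wrist camera.

{"fn": "arm_command", "kwargs": {
  "moves": [3,-2.3,0,0,3,-2.3,0,0,3,-2.3,0,0,3,-2.3,0,0,3,-2.3,0,0,3,-2.3,0,0,3,-2.3,0,0,3,-2.3,0,0,3,-2.3,0,0,0,0,0,0,0,0,0,0],
  "fingers": 100,
  "squeeze": 25
}}

```text
time: 1.07
ee_pos: [0.4004, -0.2951, 0.2226]
eef_rot: [0.984, 0.18, 0.0, 0.0]
ft_force: [-0.3, -0.1, 0.3]
width: 0.0874
grip_force: 0.0
```

```bash
python3 - <<'E'
from h import *
it,is_=r.camera_info("top"),r.camera_info("side")
print("nose",two(it,(416.7,267.5),is_,(388,172)), plane(it,(416.7,267.5),.101),plane(is_,(388,172),.101))
s=r.read_state();i=r.camera_info("wrist");cv2.imwrite("pics/w1.png",r.camera("wrist")[:,:,::-1])
T=R.from_quat(s["eef_rot"]);print(s["time"],s["ee_pos"],s["ft_force"])
print("cam in tool",T.inv().apply(i["origin"]-s["ee_pos"]),(T.inv()*R.from_quat(i["attitude"])).as_matrix().round(3))
print(proj(i,(.477,-.269,.101)),proj(i,s["ee_pos"]))
E
```

```text
nose (array([ 0.47828364, -0.2726768 ,  0.09721368]), np.float64(0.0020387845383088633)) [ 0.47884279 -0.27145587  0.101     ] [ 0.4758431  -0.26888257  0.101     ]
1.0667 [ 0.40040169 -0.29507648  0.22260278] [-0.26873721 -0.13119804  0.32583627]
cam in tool [ 0.07884578  0.00053159 -0.16165977] [[ 0.     0.96   0.281]
 [ 1.    -0.     0.001]
 [ 0.001  0.281 -0.96 ]]
[318.93548531 121.05307379] [314.64005065 299.29998376]
```

View pics/w1.png

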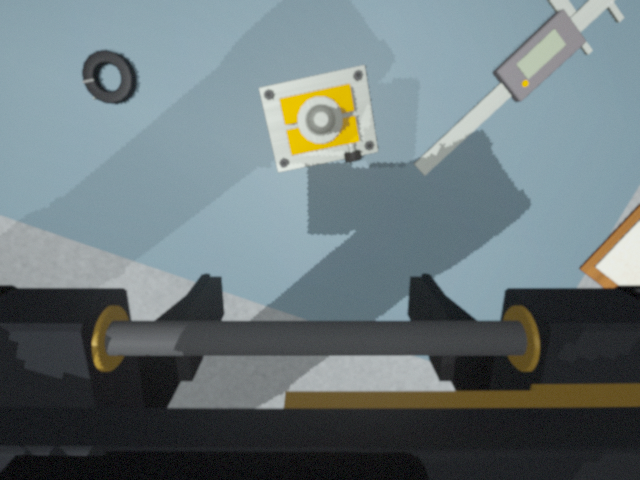

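Wrist view: nose at about (320.5,118.5), within 1-2 px of the prediction. Now on to the bearing.

{"fn": "arm_command", "kwargs": {
  "moves": [1.5,-3.5,0,0,1.5,-3.5,0,0,1.5,-3.5,0,0,1.5,-3.5,0,0,1.5,-3.5,0,0,1.5,-3.5,0,0,1.5,-3.5,0,0,1.5,-3.5,0,0,1.5,-3.5,0,0,1.5,-3.5,0,0,1.5,-3.5,0,0,1.5,-3.5,0,0]
}}

```text
time: 2.12
ee_pos: [0.4212, 0.1596, 0.2228]
eef_rot: [0.984, 0.176, 0.0, 0.0]
ft_force: [1.1, -0.5, 0.0]
width: 0.0875
grip_force: 0.0
```

{"fn": "arm_command", "kwargs": {
  "moves": [1.2,-3.5,1.5,0,1.2,-3.5,1.5,0,0,0,2,0,0,0,2,0,0,0,0,0,0,0,0,0]
}}

```text
time: 2.62
ee_pos: [0.419, 0.232, 0.1521]
eef_rot: [0.984, 0.177, -0.001, 0.0]
ft_force: [0.6, 0.7, 1.1]
width: 0.087
grip_force: 0.0
```

```bash
cat >> h.py <<'E'
def look(name,guess,z,rad,d,thr=30,show=True):
    "wrist look at a round part; guess world point; returns its centre on plane z"
    i=r.camera_info("wrist");im=r.camera("wrist")[:,:,::-1]
    if show: cv2.imwrite(f"pics/{name}.png",im)
    p=proj(i,guess);c,sz=blob(im,p,rad,thr);q=plane(i,c,z)
    dist=np.linalg.norm(q-i["origin"])
    print(name,"guess px",p.round(),"found",c.round(1),"size mm",(np.array(sz)/i["fx"]*dist*1000).round(1),"at",q.round(4))
    return q
E
python3 - <<'E'
from h import *
s=r.read_state();print(s["ee_pos"])
q=look("w2",(.478,.2555,.012),.011,55,.062)
print(delta([q[0],q[1],.06],s))
E
```

```text
[0.41895203 0.23203402 0.15207678]
w2 guess px [313. 144.] found [320.  163.2] size mm [ 75.3 106.7] at [0.466  0.2455 0.011 ]
[4.89444299 0.37993391 9.1967224 ]
```

View pics/w2.png

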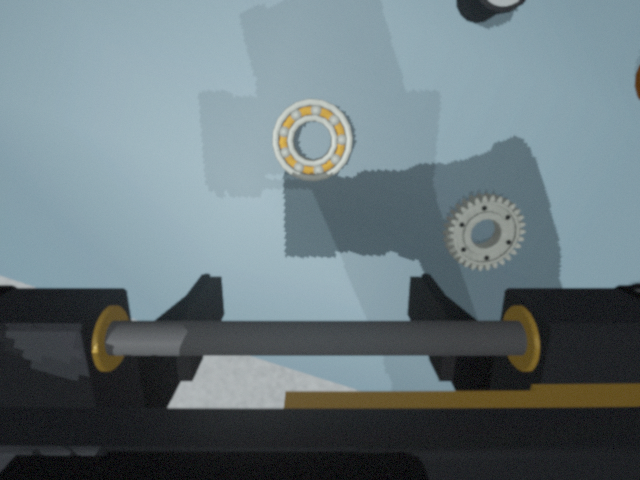

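Wrist view: bearing centred near (313,140), with the gripper's shadow spoiling the mask. I'll switch to a hue-based mask (the mat is bluish, the parts are not).

```bash
cat >> h.py <<'E'
def blob(img,p,rad,thr=.12):
    "BGR; non-bluish blob nearest p -> centre, size of its outer ellipse"
    x,y=map(int,p); x0,y0=max(0,x-rad),max(0,y-rad); c=cv2.GaussianBlur(img,(3,3),0)[y0:y+rad,x0:x+rad].astype(float)
    m=((c[...,0]-c[...,2])<thr*(c[...,0]+1)).astype(np.uint8)
    m=cv2.morphologyEx(m,cv2.MORPH_OPEN,np.ones((3,3)))
    cs=cv2.findContours(m,cv2.RETR_EXTERNAL,cv2.CHAIN_APPROX_NONE)[0]
    cs=max(cs,key=cv2.contourArea); e=cv2.fitEllipse(cv2.convexHull(cs))
    return np.array(e[0])+[x0,y0],e[1]
E
python3 - <<'E'
from h import *
import h
s=r.read_state();im=cv2.imread("pics/w2.png");i=r.camera_info("wrist")
for t in(.08,.12,.16):
    c,sz=blob(im,(313,140),55,t);q=plane(i,c,.014);print(c,sz,q,delta([q[0],q[1],.06],s))
for t in(.08,.12,.16):
    c,sz=blob(im,(486,231),60,t);print("gear",c,sz,plane(i,c,.012))
j=r.camera_info("wrist")
E
```

```text
[311.89222717 139.42804337] (80.54324340820312, 81.93913269042969) [0.481793   0.25826189 0.014     ] [ 6.73862329 -0.25313633  9.30709693]
[311.74574661 139.37968063] (81.59295654296875, 83.2957763671875) [0.48178767 0.25838034 0.014     ] [ 6.74224933 -0.26442545  9.30709657]
[301.79377747 148.71437073] (87.10189056396484, 115.98289489746094) [0.47248639 0.26318754 0.014     ] [ 6.03779355 -1.03900369  9.30727235]
gear [483.93486023 231.23139954] (74.02871704101562, 81.2554931640625) [0.46214185 0.09840247 0.012     ]
gear [483.71700287 231.15167999] (75.41913604736328, 82.5887680053711) [0.46213995 0.09860534 0.012     ]
gear [483.78320694 231.21072388] (76.91172790527344, 83.32423400878906) [0.46211361 0.09852967 0.012     ]
```

{"fn": "arm_command", "kwargs": {
  "moves": [2.25,-0.1,3,0,2.25,-0.1,3,0,2.2,-0.05,3,0,0,0,0,0,0,0,0,0]
}}

```text
time: 3.08
ee_pos: [0.481, 0.2585, 0.0617]
eef_rot: [0.984, 0.177, -0.001, -0.0]
ft_force: [0.1, -0.4, 0.1]
width: 0.087
grip_force: 0.0
```

```bash
python3 - <<'E'
from h import *
s=r.read_state();print(s["ee_pos"])
q=look("w3",(.481,.258,.014),.014,75,.062,.1)
print(delta([q[0],q[1],.003],s))
E
```

```text
[0.4810203  0.2584981  0.06174291]
w3 guess px [316. 263.] found [316.2 261.4] size mm [60.8 61.4] at [0.4823 0.2582 0.014 ]
[0.12620418 0.07457799 5.87388266]
```

View pics/w3.png

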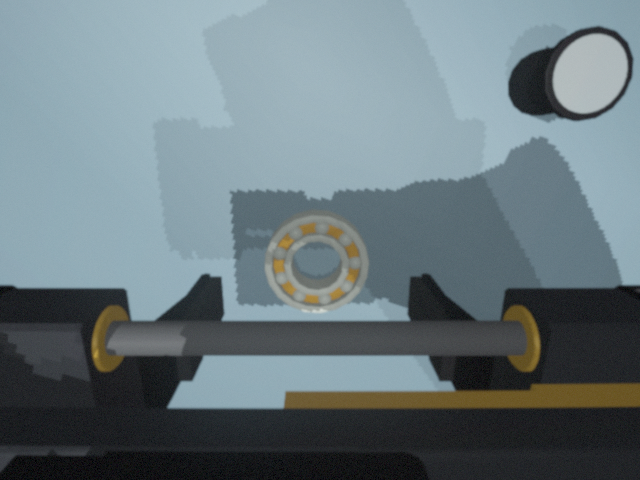

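The bearing is centred between the fingers, at (316,261). Descend, grip and lift.

{"fn": "arm_command", "kwargs": {
  "moves": [0.1,0.07,2,0,0,0,2,0,0,0,1.5,0,0,0,0.3,0,0,0,0,0]
}}

```text
time: 3.55
ee_pos: [0.482, 0.2586, 0.0054]
eef_rot: [0.984, 0.178, 0.0, 0.0]
ft_force: [-0.2, 0.1, -0.1]
width: 0.0872
grip_force: 0.0
```

{"fn": "arm_command", "kwargs": {
  "moves": [0,0,0,0,0,0,0,0,0,0,0,0,0,0,0,0,0,0,0,0,0,0,0,0,0,0,0,0,0,0,0,0],
  "fingers": 0,
  "squeeze": 30
}}

```text
time: 4.22
ee_pos: [0.4822, 0.259, 0.005]
eef_rot: [0.984, 0.178, 0.0, 0.0]
ft_force: [-1.0, -2.2, 5.7]
width: 0.0619
grip_force: 30.0
```

{"fn": "arm_command", "kwargs": {
  "moves": [0,0,-1,0,0,0,-3,0,0,0,-4,0,0,0,-4,0,0,0,-3,0,0,0,0,0,0,0,0,0]
}}

```text
time: 4.8
ee_pos: [0.4825, 0.2594, 0.1562]
eef_rot: [0.984, 0.178, 0.001, -0.0]
ft_force: [-1.2, 0.3, -3.1]
width: 0.0615
grip_force: 30.0
```

```bash
python3 - <<'E'
from h import *
s=r.read_state();print(s["ee_pos"],s["width"],s["ft_force"])
i=r.camera_info("wrist");im=r.camera("wrist")[:,:,::-1];cv2.imwrite("pics/w4.png",im)
T=R.from_quat(s["eef_rot"])
P=s["ee_pos"]+T.apply([0,0,-.0125]);print("expected part top centre px",proj(i,P))
E
```

```text
[0.48245605 0.25935455 0.15623309] 0.061485225329982685 [-1.18140878  0.29500997 -3.06433382]
expected part top centre px [314.56661239 312.01483886]
```

View pics/w4.png

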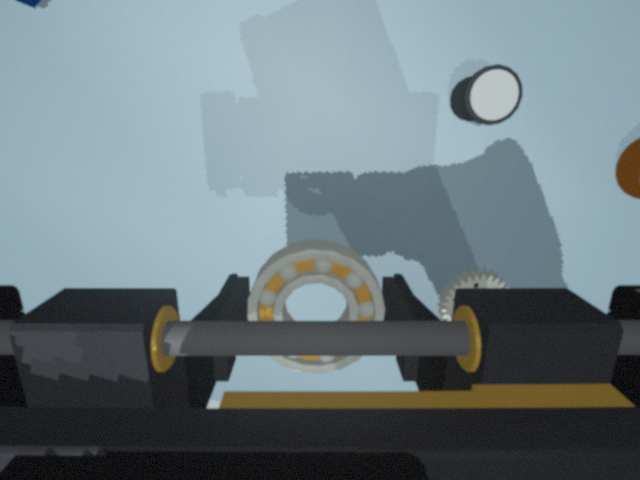

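The bearing is held centred, at about (316,309), with width 61.5 mm. Fly back to the shaft.

{"fn": "arm_command", "kwargs": {
  "moves": [-1.68,3.53,0,0,-1.68,3.53,0,0,-1.68,3.53,0,0,-1.68,3.53,0,0,-1.68,3.53,0,0,-1.68,3.53,0,0,-1.68,3.53,0,0,-1.68,3.53,0,0,-1.68,3.53,0,0,-1.68,3.53,0,0,-1.68,3.53,0,0,-1.68,3.53,0,0]
}}

```text
time: 5.85
ee_pos: [0.4396, -0.21, 0.1529]
eef_rot: [0.984, 0.178, -0.001, -0.001]
ft_force: [1.4, 0.2, -2.5]
width: 0.0613
grip_force: 30.0
```

{"fn": "arm_command", "kwargs": {
  "moves": [-1.68,3.53,0,0,-1.68,3.53,0,0,0,0,0,0,0,0,0,0,0,0,0,0]
}}

```text
time: 6.27
ee_pos: [0.4339, -0.2854, 0.153]
eef_rot: [0.984, 0.178, -0.001, -0.001]
ft_force: [0.2, 1.2, -3.4]
width: 0.0617
grip_force: 30.0
```

```bash
python3 - <<'E'
from h import *
s=r.read_state();print(s["ee_pos"],s["ft_force"])
i=r.camera_info("wrist");im=r.camera("wrist")[:,:,::-1]
p=proj(i,(.4795,-.2692,.101));print(p)
x,y=map(int,p);c=im[y-60:y+60,x-60:x+60];cv2.imwrite("pics/w5.png",cv2.resize(c,None,fx=5,fy=5,interpolation=cv2.INTER_CUBIC));print(x-60,y-60)
np.save("w5.npy",np.r_[i["origin"],i["attitude"]])
E
```

```text
[ 0.4339233  -0.28539177  0.15295268] [ 0.18387969  1.17736566 -3.40354036]
[316.60680125 180.08683905]
256 120
```

View pics/w5.png

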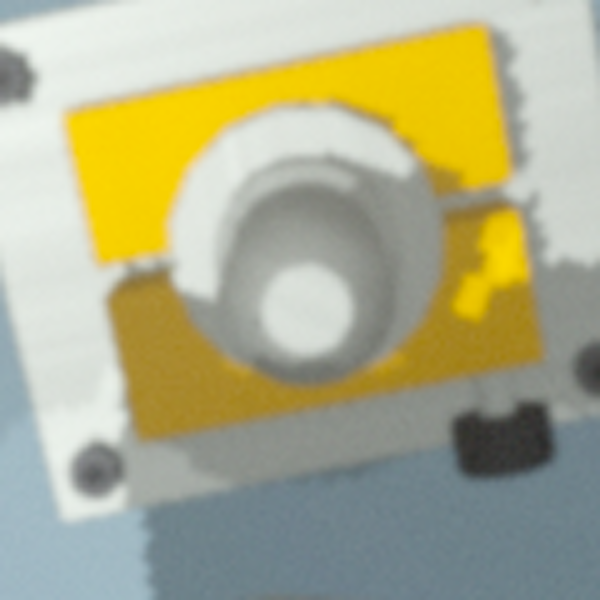

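Nose top at (317.4,181.8), shoulder circle centre at (317.2,168.4).

```bash
python3 - <<'E'
from h import *
s=r.read_state();i=r.camera_info("wrist")
a=plane(i,(317.4,181.8),.101);b=plane(i,(317.2,168.4),.04);print(a,b)
print(delta([a[0],a[1],.115],s),delta([b[0],b[1],.115],s))
E
```

```text
[ 0.47912153 -0.269437    0.101     ] [ 0.47970961 -0.26917034  0.04      ]
[4.73626445 0.1394341  3.83346985] [4.80069296 0.13514433 3.83342692]
```

Both agree: the axis is at (0.4794, -0.2693). Centre over it and lower in stages.

{"fn": "arm_command", "kwargs": {
  "moves": [2,0.07,0,0,2,0.07,0,0,0.75,0,0,0,0,0,0,0,0,0,0,0,0,0,2,0,0,0,2,0,0,0,1,0,0,0,1,0,0,0,0,0]
}}

```text
time: 7.15
ee_pos: [0.4781, -0.2709, 0.0928]
eef_rot: [0.984, 0.178, -0.001, -0.001]
ft_force: [-0.4, -0.2, -3.5]
width: 0.0615
grip_force: 30.0
```

```bash
python3 -c "
from h import *
s=r.read_state();print(s['ee_pos'],s['ft_force'],s['torque'],delta([.4794,-.2693,.048],s))"
```

```text
[ 0.4781235  -0.27089839  0.09284004] [-0.4071977  -0.18556298 -3.46131494] [0.05715862 0.00388575 0.01869309] [ 0.18427534 -0.09603831  4.48385512]
```

{"fn": "arm_command", "kwargs": {
  "moves": [0.15,-0.1,0,0,0,0,0,0,0,0,1,0,0,0,1,0,0,0,1,0,0,0,0.7,0,0,0,0.3,0,0,0,0.3,0,0,0,0,0]
}}

```text
time: 7.9
ee_pos: [0.4805, -0.2694, 0.0509]
eef_rot: [0.984, 0.178, -0.0, -0.0]
ft_force: [-0.5, 0.8, -2.5]
width: 0.0615
grip_force: 30.0
```

```bash
python3 -c "
from h import *
s=r.read_state();print(s['ee_pos'],s['ft_force'],s['torque'],delta([.4794,-.2693,.046],s))"
```

```text
[ 0.48045076 -0.26937801  0.0509154 ] [-0.5385595   0.84329913 -2.48956963] [-0.02080304 -0.04019224 -0.00091772] [-0.0954844  -0.04378052  0.49160917]
```

{"fn": "arm_command", "kwargs": {
  "moves": [-0.1,0,0.2,0,0,-0.04,0.2,0,0,0,0.1,0,0,0,0,0,0,0,0,0]
}}

```text
time: 8.32
ee_pos: [0.4797, -0.2696, 0.0467]
eef_rot: [0.984, 0.178, 0.0, 0.0]
ft_force: [0.2, -0.3, -2.8]
width: 0.0616
grip_force: 30.0
```

{"fn": "arm_command", "kwargs": {
  "moves": [0,0,0,0,0,0,0,0,0,0,0,0,0,0,0,0,0,0,0,0],
  "fingers": 100
}}

```text
time: 8.73
ee_pos: [0.4798, -0.2696, 0.0468]
eef_rot: [0.984, 0.178, 0.0, 0.0]
ft_force: [-0.9, -1.0, -1.1]
width: 0.0839
grip_force: 0.0
```

{"fn": "arm_command", "kwargs": {
  "moves": [0,0,-1,0,0,0,-3,0,0,0,-4,0,-2,0,-4,0,-3,0,0,0,0,0,0,0,0,0,0,0]
}}

```text
time: 9.32
ee_pos: [0.4332, -0.2877, 0.1652]
eef_rot: [0.984, 0.177, 0.0, 0.001]
ft_force: [0.0, -0.2, 0.3]
width: 0.0872
grip_force: 0.0
```

```bash
python3 - <<'E'
from h import *
s=r.read_state();print(s["ee_pos"],s["ft_force"],s["width"])
i=r.camera_info("wrist");im=r.camera("wrist")[:,:,::-1]
p=proj(i,(.4795,-.2692,.056));print(p)
x,y=map(int,p);c=im[y-60:y+60,x-60:x+60];cv2.imwrite("pics/w6.png",cv2.resize(c,None,fx=5,fy=5,interpolation=cv2.INTER_CUBIC));print(x-60,y-60)
E
```

```text
[ 0.43318269 -0.28770901  0.1651818 ] [ 0.02209536 -0.24423605  0.34738833] 0.08718985184981441
[312.96000693 166.51043926]
252 106
```

View pics/w6.png

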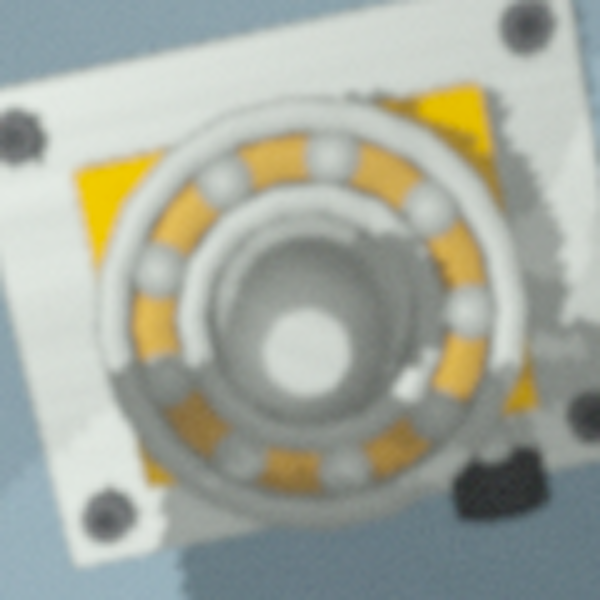

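The bearing is seated flat, centred near (314,167) as predicted. Next the sleeve.

{"fn": "arm_command", "kwargs": {
  "moves": [4,-0.95,0,0,4,-0.95,0,0,4,-0.95,0.5,0,3.9,-0.95,1,0,0,0,0,0,0,0,0,0]
}}

```text
time: 9.87
ee_pos: [0.5712, -0.1912, 0.1474]
eef_rot: [0.984, 0.181, -0.0, -0.002]
ft_force: [-0.3, 0.3, -0.5]
width: 0.0869
grip_force: 0.0
```

```bash
python3 - <<'E'
from h import *
s=r.read_state();print(s["ee_pos"])
q=look("w7",(.625,-.176,.012),.012,45,.038,.1)
print(delta([q[0],q[1],.06],s))
E
```

```text
[ 0.57124512 -0.19119837  0.1473513 ]
w7 guess px [322. 155.] found [326.2 157.4] size mm [38.5 39. ] at [ 0.6246 -0.1795  0.012 ]
[5.40116303 0.83082927 8.73179989]
```

{"fn": "arm_command", "kwargs": {
  "moves": [2,0.3,3,0,2,0.3,3,0,1.4,0.23,2.7,0,0,0,0,0,0,0,0,0]
}}

```text
time: 10.33
ee_pos: [0.6219, -0.1845, 0.0605]
eef_rot: [0.984, 0.178, -0.001, -0.001]
ft_force: [0.1, 0.2, 1.1]
width: 0.0867
grip_force: 0.0
```

```bash
python3 - <<'E'
from h import *
s=r.read_state();print(s["ee_pos"])
q=look("w8",(.625,-.178,.012),.012,50,.038,.1)
print(delta([q[0],q[1],.004],s))
E
```

```text
[ 0.62194602 -0.18454397  0.06054292]
w8 guess px [306. 254.] found [308.6 253.9] size mm [37.1 38.1] at [ 0.6257 -0.1791  0.012 ]
[ 0.55620686 -0.36476554  5.65364248]
```

{"fn": "arm_command", "kwargs": {
  "moves": [0.5,-0.34,1.5,0,0,0,2,0,0,0,1.5,0,0,0,0.5,0,0,0,0,0,0,0,0,0]
}}

```text
time: 10.88
ee_pos: [0.6268, -0.1796, 0.0076]
eef_rot: [0.984, 0.178, 0.0, 0.0]
ft_force: [0.5, 0.6, 0.1]
width: 0.087
grip_force: 0.0
```

{"fn": "arm_command", "kwargs": {
  "moves": [0,0,0,0,0,0,0,0,0,0,0,0,0,0,0,0,0,0,0,0,0,0,0,0,0,0,0,0,0,0,0,0,0,0,0,0,0,0,0,0],
  "fingers": 0
}}

```text
time: 11.72
ee_pos: [0.6266, -0.1792, 0.0068]
eef_rot: [0.984, 0.178, 0.0, 0.0]
ft_force: [0.0, -0.3, -0.3]
width: 0.0369
grip_force: 30.0
```

{"fn": "arm_command", "kwargs": {
  "moves": [0,0,-1,0,0,0,-3,0,0,0,-4,0,0,0,-4,0,0,0,-3,0,0,0,0,0,0,0,0,0]
}}

```text
time: 12.3
ee_pos: [0.6278, -0.1793, 0.1597]
eef_rot: [0.984, 0.178, 0.002, 0.001]
ft_force: [-0.9, -0.7, -2.1]
width: 0.0367
grip_force: 30.0
```

```bash
cat >> h.py <<'E'
def held(name,h):
    s=r.read_state();i=r.camera_info("wrist");im=r.camera("wrist")[:,:,::-1]
    p=proj(i,s["ee_pos"]+[0,0,h]);x,y=map(int,p);print(s["ee_pos"],s["width"],s["ft_force"],"exp top centre",p.round(1))
    cv2.imwrite(f"pics/{name}.png",cv2.resize(im[y-75:y+75,x-100:x+100],None,fx=4,fy=4,interpolation=cv2.INTER_CUBIC));print("crop at",x-100,y-75)
E
python3 - <<'E'
from h import *
held("w9",.009)
print(delta([.4794,-.2693,.13]))
E
```

```text
[ 0.62775545 -0.17931405  0.15965676] 0.036671098837306626 [-0.91363462 -0.66193666 -2.0986812 ] exp top centre [314.7 308.2]
crop at 214 233
[-16.94814622   3.27168146   2.74117086]
```

View pics/w9.png

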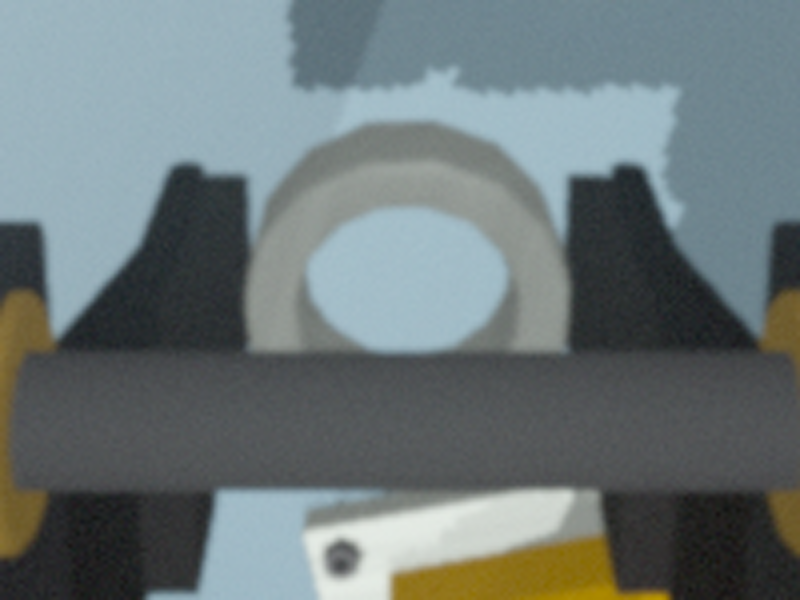

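Sleeve held, about 1 mm toward -x of the tool (its face centre is near row 310, expected 307). Carry it to the shaft with a +1 mm correction.

{"fn": "arm_command", "kwargs": {
  "moves": [-3.37,0.65,0,0,-3.37,0.65,0,0,-3.37,0.65,0,0,-3.37,0.65,0,0,-3.37,0.65,0.5,0,0,0,2,0,0,0,0,0,0,0,0,0,0,0,0,0]
}}

```text
time: 13.1
ee_pos: [0.481, -0.2674, 0.1319]
eef_rot: [0.984, 0.179, 0.0, -0.001]
ft_force: [0.4, -0.4, 0.1]
width: 0.0366
grip_force: 30.0
```

```bash
python3 -c "
from h import *
s=r.read_state();print(s['ee_pos'],s['ft_force'],delta([.4803,-.2690,.11],s))"
```

```text
[ 0.48099199 -0.26744262  0.13186692] [ 0.42083628 -0.36142755  0.14515385] [-0.12044498  0.12385198  2.18650861]
```

{"fn": "arm_command", "kwargs": {
  "moves": [-0.1,0.12,1,0,0,0,1,0,0,0,1,0,0,0,0.5,0,0,0,0,0,0,0,0,0]
}}

```text
time: 13.6
ee_pos: [0.4796, -0.2698, 0.0964]
eef_rot: [0.984, 0.178, -0.0, -0.0]
ft_force: [0.3, 0.1, -0.2]
width: 0.0367
grip_force: 30.0
```

```bash
python3 -c "
from h import *
s=r.read_state();print(s['ee_pos'],s['ft_force'],s['torque'],delta([.4803,-.2690,.064],s))"
```

```text
[ 0.47958505 -0.26983629  0.09637131] [ 0.30518503  0.12665763 -0.15995881] [ 0.03381135  0.001941   -0.04638673] [ 0.0974435  -0.05052258  3.23714012]
```

{"fn": "arm_command", "kwargs": {
  "moves": [0.07,-0.05,0.8,0,0,0,0.8,0,0,0,0.8,0,0,0,0.5,0,0,0,0.2,0,0,0,0,0,0,0,0,0]
}}

```text
time: 14.18
ee_pos: [0.4802, -0.2694, 0.0658]
eef_rot: [0.984, 0.178, 0.0, 0.0]
ft_force: [0.8, -0.6, -0.6]
width: 0.0371
grip_force: 30.0
```

```bash
python3 -c "
from h import *
s=r.read_state();print(s['ee_pos'],s['ft_force'],s['torque'],delta([.4803,-.2690,.064],s))"
```

```text
[ 0.48020691 -0.26944726  0.06584945] [ 0.75168391 -0.625023   -0.63901154] [-0.03744449  0.01470968  0.00757887] [ 0.02437844 -0.03863813  0.18494421]
```

{"fn": "arm_command", "kwargs": {
  "moves": [0,0,0.2,0,0,0,0,0,0,0,0,0]
}}

```text
time: 14.43
ee_pos: [0.4802, -0.2695, 0.0639]
eef_rot: [0.984, 0.178, 0.0, 0.0]
ft_force: [-0.4, 0.5, -1.3]
width: 0.0364
grip_force: 30.0
```

{"fn": "arm_command", "kwargs": {
  "moves": [0,0,0,0,0,0,0,0,0,0,0,0,0,0,0,0,0,0,0,0,0,0,0,0],
  "fingers": 100
}}

```text
time: 14.93
ee_pos: [0.4802, -0.2694, 0.0639]
eef_rot: [0.984, 0.178, 0.0, 0.0]
ft_force: [0.4, 0.3, -0.5]
width: 0.0689
grip_force: 0.0
```

{"fn": "arm_command", "kwargs": {
  "moves": [0,0,-1,0,0,0,-3,0,0,0,-4,0,-2,0,-3,0,-3,0,0,0,0,0,0,0,0,0,0,0]
}}

```text
time: 15.52
ee_pos: [0.4323, -0.2881, 0.1749]
eef_rot: [0.984, 0.177, 0.0, 0.001]
ft_force: [0.3, 0.0, 0.3]
width: 0.0872
grip_force: 0.0
```

```bash
python3 - <<'E'
from h import *
s=r.read_state();print(s["ee_pos"],s["ft_force"],s["width"])
i=r.camera_info("wrist");im=r.camera("wrist")[:,:,::-1]
p=proj(i,(.4795,-.2692,.070));print(p)
x,y=map(int,p);c=im[y-50:y+50,x-50:x+50];cv2.imwrite("pics/w10.png",cv2.resize(c,None,fx=4,fy=4,interpolation=cv2.INTER_CUBIC));print(x-50,y-50)
print(delta([.406,.0775,.15],s))
E
```

```text
[ 0.43228024 -0.28810407  0.17489994] [0.32784296 0.03014886 0.29838904] 0.08721133383800056
[312.91623089 165.7414781 ]
262 115
[ 10.24788795 -35.19786241   2.42098885]
```

View pics/w10.png

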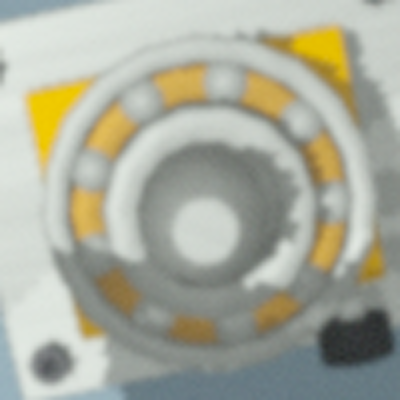

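The sleeve is seated and concentric on the bearing, at about (314,167). Next the gear.

{"fn": "arm_command", "kwargs": {
  "moves": [1,-3.5,0.2,0,1,-3.5,0.2,0,1,-3.5,0.2,0,1,-3.5,0.2,0,1,-3.5,0.2,0,1,-3.5,0.2,0,1,-3.5,0.2,0,1,-3.5,0.2,0,1,-3.5,0.2,0,1,-3.5,0.2,0,0,0,0,0,0,0,0,0]
}}

```text
time: 16.57
ee_pos: [0.4041, 0.0786, 0.1538]
eef_rot: [0.984, 0.181, -0.0, -0.0]
ft_force: [0.5, -0.8, 0.1]
width: 0.087
grip_force: 0.0
```

```bash
python3 - <<'E'
from h import *
s=r.read_state();print(s["ee_pos"])
q=look("w11",(.462,.098,.012),.012,55,.064,.1)
print(delta([q[0],q[1],.06],s))
E
```

```text
[0.40409494 0.07856977 0.15380701]
w11 guess px [318. 148.] found [319.4 149.1] size mm [66.5 66.9] at [0.4613 0.0968 0.012 ]
[5.99207671 0.33103574 9.38016806]
```

{"fn": "arm_command", "kwargs": {
  "moves": [2,0.1,3,0,2,0.1,3,0,2,0.1,3,0,0,0,0,0,0,0,0,0]
}}

```text
time: 17.03
ee_pos: [0.46, 0.094, 0.0617]
eef_rot: [0.984, 0.178, -0.003, -0.002]
ft_force: [-0.4, 1.0, 0.4]
width: 0.0867
grip_force: 0.0
```

```bash
python3 - <<'E'
from h import *
s=r.read_state();print(s["ee_pos"])
q=look("w12",(.4613,.0968,.012),.012,75,.064,.1)
print(delta([q[0],q[1],.005],s))
E
```

```text
[0.4600455  0.09404512 0.06166717]
w12 guess px [312. 258.] found [311.8 257.1] size mm [62.6 64.4] at [0.462 0.097 0.012]
[ 0.3212576  -0.1817343   5.66612143]
```

{"fn": "arm_command", "kwargs": {
  "moves": [0.25,-0.18,1.5,0,0,0,2,0,0,0,1.5,0,0,0,0.6,0,0,0,0,0,0,0,0,0]
}}

```text
time: 17.58
ee_pos: [0.4641, 0.0961, 0.0099]
eef_rot: [0.984, 0.178, 0.001, 0.001]
ft_force: [0.4, -0.6, -0.4]
width: 0.0868
grip_force: 0.0
```

{"fn": "arm_command", "kwargs": {
  "moves": [0,0,0,0,0,0,0,0,0,0,0,0,0,0,0,0,0,0,0,0,0,0,0,0,0,0,0,0,0,0,0,0],
  "fingers": 0
}}

```text
time: 18.25
ee_pos: [0.4634, 0.0967, 0.0084]
eef_rot: [0.984, 0.178, 0.0, 0.0]
ft_force: [-1.5, -0.3, 6.8]
width: 0.0623
grip_force: 29.6
```

{"fn": "arm_command", "kwargs": {
  "moves": [0,0,-1,0,0,0,-3,0,0,0,-4,0,0,0,-4,0,0,0,-3,0,0,0,0,0,0,0,0,0]
}}

```text
time: 18.83
ee_pos: [0.4639, 0.0965, 0.1595]
eef_rot: [0.984, 0.178, 0.001, 0.001]
ft_force: [-0.4, -0.3, -2.4]
width: 0.0625
grip_force: 29.6
```

```bash
python3 - <<'E'
from h import *
held("w13",.008)
print(delta([.4794,-.2693,.15]))
E
```

```text
[0.4639396  0.09651822 0.15946421] 0.06253539524221391 [-0.41683827 -0.34377626 -2.44103489] exp top centre [314.6 307.2]
crop at 214 232
[-11.24630816  34.81371265   0.83106775]
```

View pics/w13.png

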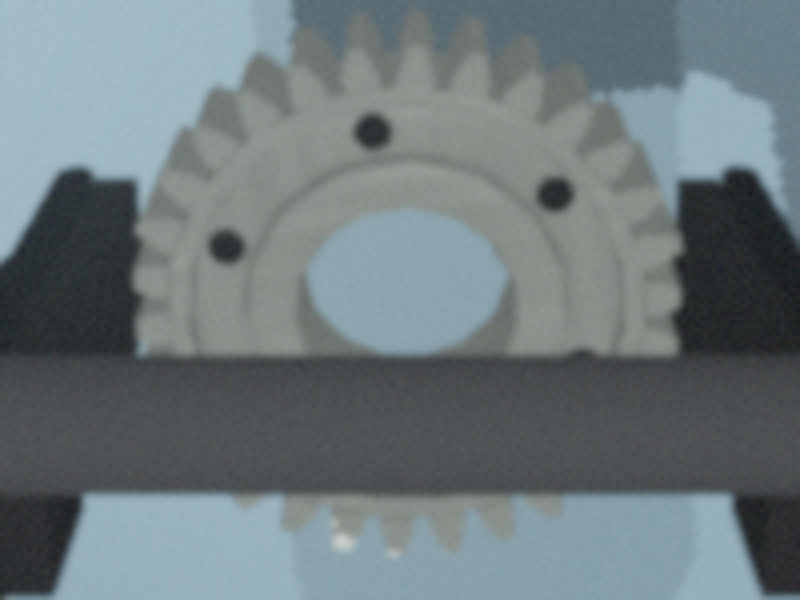

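Gear held centred: its face centre is near (316,306), expected (315,305). Carry it to the shaft.

{"fn": "arm_command", "kwargs": {
  "moves": [-1.12,3.48,0,0,-1.12,3.48,0,0,-1.12,3.48,0,0,-1.12,3.48,0,0,-1.12,3.48,0,0,-1.12,3.48,0,0,-1.12,3.48,0,0,-1.12,3.48,0,0,-1.12,3.48,0,0,-1.12,3.48,0,0,0,0,0,0,0,0,0,0]
}}

```text
time: 19.88
ee_pos: [0.4785, -0.2701, 0.1555]
eef_rot: [0.984, 0.176, -0.001, -0.002]
ft_force: [0.3, 1.4, -2.7]
width: 0.0623
grip_force: 29.6
```

{"fn": "arm_command", "kwargs": {
  "moves": [0,0,1,0,0,0,1,0,0,0,0,0,0,0,0,0]
}}

```text
time: 20.22
ee_pos: [0.4796, -0.2672, 0.1369]
eef_rot: [0.984, 0.179, -0.001, -0.001]
ft_force: [0.5, 0.3, -2.2]
width: 0.0621
grip_force: 29.6
```

```bash
python3 -c "
from h import *
s=r.read_state();print(s['ee_pos'],s['ft_force'],delta([.4794,-.2688,.10],s))"
```

```text
[ 0.47957624 -0.26723914  0.13688278] [ 0.50807039  0.33722201 -2.24672611] [-0.06606407  0.146296    3.68812974]
```

{"fn": "arm_command", "kwargs": {
  "moves": [-0.05,0.13,1,0,0,0,1,0,0,0,1,0,0,0,0.5,0,0,0,0,0,0,0,0,0]
}}

```text
time: 20.72
ee_pos: [0.48, -0.2698, 0.1027]
eef_rot: [0.984, 0.178, -0.0, -0.0]
ft_force: [-0.4, -0.0, -2.1]
width: 0.0622
grip_force: 29.6
```

```bash
python3 -c "
from h import *
s=r.read_state();print(s['ee_pos'],s['ft_force'],s['torque'],delta([.4797,-.2691,.0795],s))"
```

```text
[ 0.47997924 -0.26982227  0.1027447 ] [-0.44627728 -0.03928301 -2.09464555] [ 0.03278429 -0.01299005  0.02423593] [ 2.58126313e-05 -7.60156126e-02  2.32451685e+00]
```

{"fn": "arm_command", "kwargs": {
  "moves": [0,-0.06,0.8,0,0,0,0.8,0,0,0,0.4,0,0,0,0.2,0,0,0,0,0,0,0,0,0]
}}

```text
time: 21.22
ee_pos: [0.4799, -0.2694, 0.0811]
eef_rot: [0.984, 0.178, -0.0, -0.0]
ft_force: [-0.0, -0.4, -1.9]
width: 0.0624
grip_force: 29.6
```

```bash
python3 -c "
from h import *
s=r.read_state();print(s['ee_pos'],s['ft_force'],s['torque'],delta([.4797,-.2691,.0790],s))"
```

```text
[ 0.47990844 -0.26942299  0.08107653] [-0.04447173 -0.42388068 -1.94288734] [-0.01415392  0.01655073  0.02751445] [-0.00817572 -0.03754429  0.20765615]
```

{"fn": "arm_command", "kwargs": {
  "moves": [0,-0.02,0.2,0,0,0,0,0,0,0,0,0]
}}

```text
time: 21.47
ee_pos: [0.4798, -0.2693, 0.0792]
eef_rot: [0.984, 0.178, -0.0, 0.0]
ft_force: [-0.6, 0.3, -2.9]
width: 0.0626
grip_force: 29.6
```

{"fn": "arm_command", "kwargs": {
  "moves": [0,0,0,0,0,0,0,0,0,0,0,0,0,0,0,0,0,0,0,0],
  "fingers": 100
}}

```text
time: 21.88
ee_pos: [0.48, -0.2693, 0.0793]
eef_rot: [0.984, 0.178, 0.0, 0.0]
ft_force: [-0.1, -0.1, 0.1]
width: 0.0845
grip_force: 0.0
```

{"fn": "arm_command", "kwargs": {
  "moves": [0,0,-1,0,0,0,-3,0,0,0,-4,0,-2,0,-2,0,-3,0,0,0,0,0,0,0,0,0,0,0]
}}

```text
time: 22.47
ee_pos: [0.432, -0.288, 0.1801]
eef_rot: [0.984, 0.177, -0.0, 0.001]
ft_force: [0.2, 0.1, -0.4]
width: 0.0871
grip_force: 0.0
```

```bash
python3 - <<'E'
from h import *
s=r.read_state();print(s["ee_pos"],s["ft_force"],s["width"])
i=r.camera_info("wrist");im=r.camera("wrist")[:,:,::-1]
p=proj(i,(.4795,-.2692,.084));print(p)
x,y=map(int,p);c=im[y-50:y+50,x-50:x+50];cv2.imwrite("pics/w14.png",cv2.resize(c,None,fx=4,fy=4,interpolation=cv2.INTER_CUBIC));print(x-50,y-50)
print(delta([.40,-.088,.15],s))
E
```

```text
[ 0.4319766  -0.28796962  0.18010427] [ 0.1919059   0.10240998 -0.35479162] 0.08709335350654847
[313.18353985 166.69605986]
263 116
[  3.9540977  -19.86730905   2.97007509]
```

View pics/w14.png

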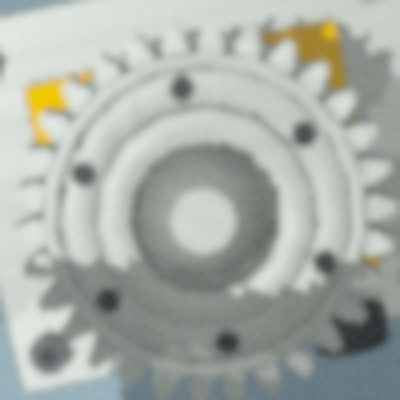

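The gear lies flat and concentric, centred near (314,168) with a 64 mm apparent diameter. Last, the collar.

{"fn": "arm_command", "kwargs": {
  "moves": [0.66,-3.3,0.5,0,0.66,-3.3,0.5,0,0.66,-3.3,0.5,0,0.66,-3.3,0.5,0,0.66,-3.3,0.5,0,0.66,-3.3,0.5,0,0,0,0,0,0,0,0,0]
}}

```text
time: 23.18
ee_pos: [0.401, -0.0854, 0.1492]
eef_rot: [0.984, 0.18, -0.0, 0.0]
ft_force: [-0.5, -1.1, 0.3]
width: 0.0868
grip_force: 0.0
```

```bash
python3 - <<'E'
from h import *
s=r.read_state();print(s["ee_pos"])
i=r.camera_info("wrist");im=r.camera("wrist")[:,:,::-1];cv2.imwrite("pics/w15.png",im)
p=proj(i,(.448,-.070,.010));x,y=map(int,p);x0,y0=x-60,y-60
m=(im[y0:y+60,x0:x+60].max(2)<70).astype(np.uint8)
c=max(cv2.findContours(m,cv2.RETR_EXTERNAL,cv2.CHAIN_APPROX_NONE)[0],key=cv2.contourArea)
e=cv2.fitEllipse(cv2.convexHull(c));q=plane(i,np.array(e[0])+[x0,y0],.010);d=np.linalg.norm(q-i["origin"])
print(p,np.array(e[0])+[x0,y0],np.array(e[1])*d/i["fx"],q,delta([q[0],q[1],.06],s))
E
```

```text
[ 0.40101311 -0.08544774  0.14915947]
[317.83713605 162.89147073] [320.73418045 168.84790802] [0.04118917 0.04468307] [ 0.44447672 -0.07378627  0.01      ] [4.48209719 0.44389473 8.91395653]
```

```bash
cat >> h.py <<'E'
def dark(im,i,p,rad,z,t):
    x,y=map(int,p);x0,y0=x-rad,y-rad
    m=(im[y0:y+rad,x0:x+rad].max(2)<t).astype(np.uint8)
    c=max(cv2.findContours(m,cv2.RETR_EXTERNAL,cv2.CHAIN_APPROX_NONE)[0],key=cv2.contourArea)
    e=cv2.fitEllipse(cv2.convexHull(c));o=np.array(e[0])+[x0,y0];q=plane(i,o,z);d=np.linalg.norm(q-i["origin"])
    print(t,o.round(1),(np.array(e[1])*d/i["fx"]*1000).round(1),q.round(4));return q
E
python3 - <<'E'
from h import *
i=r.camera_info("wrist");im=cv2.imread("pics/w15.png")
for t in(50,60,80,90,100): dark(im,i,(318,166),50,.01,t)
print(blob(im,(318,166),50,.1),im[166,290:352].max(1))
print(im[130:200,320].max(1))
E
```

```text
50 [324.2 190.8] [3.6 7.9] [ 0.4294 -0.084   0.01  ]
60 [318.8 182.9] [17.1 39.4] [ 0.4338 -0.0777  0.01  ]
80 [322.1 169.2] [39.1 47.9] [ 0.4448 -0.0763  0.01  ]
90 [320.4 166.9] [45.2 47.3] [ 0.446  -0.0744  0.01  ]
100 [320.  166.8] [46.7 47.8] [ 0.446  -0.0741  0.01  ]
(array([311.05086899, 156.36865616]), (27.537572860717773, 49.470699310302734)) [152 113  90  94  97  94  92  91  88  85  75  80  73  70  81 105 119 145
 173 180 182 184 182 182 182 181 182 182 184 183 181 181 181 181 182 181
 180 181 181 180 181 179 180 179 165 128  90  78  85  87  80  78  73  74
  74  70  66  64  75  94 134 165]
[181 180 180 179 176 160 123  90  80  86  87  86  86  84  81  81  80  81
  78  73  88 128 165 178 180 182 184 181 181 182 183 182 181 181 181 182
 181 182 181 181 182 173 151 124 110 110 109 112 109 106 103  81  59  57
  56  54  52  54  60  51  47  53  47  50  52  65  95 117 125 130]
```

{"fn": "arm_command", "kwargs": {
  "moves": [1.6,0.2,3,0,1.5,0.15,3,0,1.5,0.15,2.9,0,0,0,0,0,0,0,0,0]
}}

```text
time: 23.65
ee_pos: [0.445, -0.0753, 0.0585]
eef_rot: [0.984, 0.178, -0.001, -0.003]
ft_force: [-0.0, -0.3, 0.2]
width: 0.0872
grip_force: 0.0
```

```bash
python3 - <<'E'
from h import *
s=r.read_state();print(s["ee_pos"])
i=r.camera_info("wrist");im=r.camera("wrist")[:,:,::-1];cv2.imwrite("pics/w16.png",im)
p=proj(i,(.446,-.0741,.01));print(p)
for t in(80,90,100,110): q=dark(im,i,p,50,.01,t);print(delta([q[0],q[1],.006],s))
E
```

```text
[ 0.44501515 -0.07528137  0.05850671]
[314.06948411 260.57158136]
80 [311.4 257.6] [45.6 46.1] [ 0.4472 -0.072   0.01  ]
[ 0.32878194 -0.20189974  5.25135158]
90 [311.4 257.6] [46.  46.6] [ 0.4472 -0.072   0.01  ]
[ 0.32595773 -0.20050236  5.25134855]
100 [311.4 257.7] [46.5 47. ] [ 0.4471 -0.072   0.01  ]
[ 0.32267842 -0.20330412  5.25137096]
110 [311.2 258. ] [47.4 48.4] [ 0.4469 -0.072   0.01  ]
[ 0.30632936 -0.21332065  5.25145951]
```

{"fn": "arm_command", "kwargs": {
  "moves": [0.27,-0.2,1.5,0,0,0,2,0,0,0,1.4,0,0,0,0.5,0,0,0,0,0,0,0,0,0]
}}

```text
time: 24.2
ee_pos: [0.4482, -0.074, 0.0077]
eef_rot: [0.984, 0.178, 0.001, 0.001]
ft_force: [0.2, 0.5, -0.4]
width: 0.087
grip_force: 0.0
```

{"fn": "arm_command", "kwargs": {
  "moves": [0,0,0,0,0,0,0,0,0,0,0,0,0,0,0,0,0,0,0,0,0,0,0,0,0,0,0,0,0,0,0,0,0,0,0,0],
  "fingers": 0
}}

```text
time: 24.95
ee_pos: [0.4474, -0.0731, 0.0061]
eef_rot: [0.984, 0.178, -0.0, 0.0]
ft_force: [-0.3, 0.7, 0.6]
width: 0.0456
grip_force: 30.0
```

{"fn": "arm_command", "kwargs": {
  "moves": [0,0,-1,0,0,0,-3,0,0,0,-4,0,0,0,-4,0,0,0,-3,0,0,0,0,0,0,0,0,0]
}}

```text
time: 25.53
ee_pos: [0.4484, -0.0735, 0.158]
eef_rot: [0.984, 0.178, 0.001, 0.002]
ft_force: [-0.1, -0.0, -1.5]
width: 0.0453
grip_force: 30.0
```

```bash
python3 - <<'E'
from h import *
held("w17",.005)
i=r.camera_info("wrist");im=r.camera("wrist")[:,:,::-1]
# bore edges along the column through its centre and width of the opening at row ~300
print("col",im[255:325,315].max(1));print("row",im[300,260:372].max(1))
print(delta([.4794,-.2693,.155]))
E
```

```text
[ 0.44835532 -0.07354087  0.15797984] 0.04531082320287901 [-0.11159845 -0.03909153 -1.46216818] exp top centre [314.7 304.2]
crop at 214 229
col [ 51  51  46  50  52  55  56  58  59  58  53  50  54  55  47  54  52  54
  51  45  50  49  57  52  57  77 137 185 204 207 206 205 208 207 206 207
 205 206 206 204 205 206 205 204 205 206 206 205 205 206 207 205 206 206
 206 206 205 204 204 203 205 205 204 201 196 173 128  85  76  75]
row [ 50  52  53  50  46  54  52  50  50  49  50  45  49  52  48  51  50  52
  55  51  54  53  48  50  51  53  53  46  64 106 161 193 204 205 205 206
 206 206 206 207 206 205 206 205 206 206 205 206 205 206 206 205 207 206
 206 206 207 206 205 208 205 206 205 205 207 206 206 205 205 204 205 206
 205 206 204 206 204 205 203 202 189 152  94  52  44  51  49  47  49  54
  49  49  50  46  48  48  47  49  47  48  52  46  47  43  45  49  42  42
  46  43  47  40]
[-3.81108958 19.50451375  0.06595668]
```

Collar held, bore near column 315, within about 1 mm of centre. Carry it to the shaft.

{"fn": "arm_command", "kwargs": {
  "moves": [-0.64,3.25,0,0,-0.64,3.25,0,0,-0.64,3.25,0,0,-0.64,3.25,0,0,-0.64,3.25,0,0,-0.64,3.25,0,0,0,0,1,0,0,0,1,0,0,0,0,0,0,0,0,0]
}}

```text
time: 26.47
ee_pos: [0.4792, -0.2673, 0.1348]
eef_rot: [0.984, 0.179, -0.001, -0.001]
ft_force: [0.4, 0.2, -0.9]
width: 0.0456
grip_force: 30.0
```

```bash
python3 -c "
from h import *
s=r.read_state();print(s['ee_pos'],s['ft_force'],delta([.4790,-.2692,.10],s))"
```

```text
[ 0.47917968 -0.26733188  0.13484216] [ 0.41497321  0.21260882 -0.8949257 ] [-0.07797567  0.17759235  3.48387239]
```

{"fn": "arm_command", "kwargs": {
  "moves": [-0.05,0.13,1,0,0,0,1,0,0,0,0.8,0,0,0,0,0,0,0,0,0]
}}

```text
time: 26.88
ee_pos: [0.4794, -0.2703, 0.1076]
eef_rot: [0.984, 0.178, -0.0, -0.0]
ft_force: [0.3, 0.8, -0.6]
width: 0.0451
grip_force: 30.0
```

```bash
python3 -c "
from h import *
s=r.read_state();print(s['ee_pos'],s['ft_force'],s['torque'],delta([.4790,-.2692,.0907],s))"
```

```text
[ 0.47941003 -0.27031336  0.10756108] [ 0.33631649  0.84067139 -0.63721687] [ 0.00576082 -0.01666947 -0.00852934] [ 0.00181343 -0.11735392  1.68619763]
```

{"fn": "arm_command", "kwargs": {
  "moves": [0,-0.09,0.5,0,0,0,0.5,0,0,0,0.4,0,0,0,0.2,0,0,0,0,0,0,0,0,0,0,0,0,0]
}}

```text
time: 27.47
ee_pos: [0.4796, -0.2699, 0.0923]
eef_rot: [0.984, 0.178, 0.0, 0.0]
ft_force: [0.3, 0.4, -0.5]
width: 0.0453
grip_force: 30.0
```

```bash
python3 -c "
from h import *
s=r.read_state();print(s['ee_pos'],s['ft_force'],s['torque'],delta([.4790,-.2692,.0907],s))"
```

```text
[ 0.47956698 -0.26991318  0.0923117 ] [ 0.33629915  0.44495188 -0.54395323] [ 0.07500885  0.05366496 -0.02585557] [-0.02816158 -0.08671068  0.16113665]
```

{"fn": "arm_command", "kwargs": {
  "moves": [-0.03,-0.06,0.15,0,0,0,0,0,0,0,0,0]
}}

```text
time: 27.72
ee_pos: [0.4789, -0.2693, 0.0907]
eef_rot: [0.984, 0.178, -0.0, 0.0]
ft_force: [0.2, 0.1, -0.5]
width: 0.0453
grip_force: 30.0
```

{"fn": "arm_command", "kwargs": {
  "moves": [0,0,0,0,0,0,0,0,0,0,0,0,0,0,0,0,0,0,0,0,0,0,0,0],
  "fingers": 100
}}

```text
time: 28.22
ee_pos: [0.479, -0.2694, 0.0907]
eef_rot: [0.984, 0.178, 0.0, 0.0]
ft_force: [0.3, -0.1, 0.5]
width: 0.0778
grip_force: 0.0
```

{"fn": "arm_command", "kwargs": {
  "moves": [0,0,-1,0,0,0,-3,0,0,0,-4,0,-2,0,-2,0,-4,0,0,0,-4,0,0,0,0,0,0,0,0,0,0,0]
}}

```text
time: 28.88
ee_pos: [0.3833, -0.3061, 0.1915]
eef_rot: [0.984, 0.176, -0.001, 0.001]
ft_force: [-0.2, -0.9, 1.0]
width: 0.0873
grip_force: 0.0
```

```bash
python3 - <<'E'
from h import *
s=r.read_state();print(s["ee_pos"],s["ft_force"],s["width"])
out=[]
for n,z in(("wrist",.09),("side",.07)):
    i=r.camera_info(n);im=r.camera(n)[:,:,::-1];p=proj(i,(.4795,-.2692,z));x,y=map(int,p);print(n,p,x-45,y-45)
    out.append(cv2.resize(im[y-45:y+45,x-45:x+45],(400,400),interpolation=cv2.INTER_CUBIC))
    if n=="wrist":
        for t in(80,100): dark(im,i,p,32,.096,t)
cv2.imwrite("pics/w18.png",cv2.hconcat(out))
E
```

```text
[ 0.38333877 -0.30609466  0.1915112 ] [-0.19465989 -0.88304745  1.01055612] 0.08734926509031628
wrist [312.68950271  85.11876372] 267 40
80 [313.1  86. ] [28.  29.8] [ 0.4786 -0.2698  0.096 ]
100 [313.5  87.6] [48.1 50.7] [ 0.4778 -0.2704  0.096 ]
side [384.8999892 182.6667774] 339 137
```

View pics/w18.png

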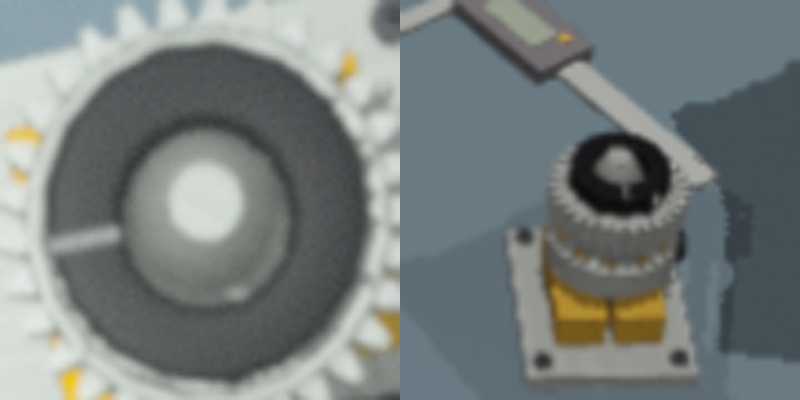

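The last views show the full stack, flat and concentric, with the collar centred near (313.5,87) in the wrist view and the nose standing proud of it. The gripper is clear of everything, so I'm handing in.

```bash
python3 -c "
from bench import r
print(r.close_job())"
```

```text
the job is handed in; nothing more can be done
None
```

The bearing, sleeve, gear and collar are stacked on the shaft in that order and released, and the job was handed in at about 29 s. The last camera views show the stack flat and centred with the gripper clear; the hand-in returned no verdict.

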